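# Take the leak-test block out of service

### The arm

A 6-joint arm with a two-finger parallel gripper is mounted at the origin on a cart in front of the work surface, level with it; the furniture and walls round the work are solid. World frame = base frame: x ahead of the robot, y to its left, z up, the work surface at z = 0. Lengths are in m, angles in rad, forces in N, time in s.
With the tool pointing down it reaches from about 0.35 to 0.875 m from the base axis. Payload 4.2 kg.
Tool frame: the origin (TCP) lies midway between the tips of the shut fingers; the grasp point (between the pads) lies 19 mm behind it (arm.grip_depth is the distance from the TCP to the grasp point, in m); z points along the fingers, y is the line along which they close (so a half turn about z gives the same grasp; the last joint's range is limited). The gripper opens to 87 mm and grips with 3 to 60 N. Pads are 19 mm wide; open, the fingers measure 117 mm over their backs; the gripper's body (75 mm by 190 mm) begins 51 mm behind the grasp point.
Start: joints at [-0.911, 0.385, 0.008, 0, -1.194, -0.259], TCP at [0.244, -0.575, 0.223] pointing down, gripper open.
Joint ranges: [-3.14, 3.14], [-1.21, 2.06], [-1.07, 1.41], [-3.16, 2.05], [-2.99, -0.16], [-3.1, 3.1]. Speed limits (rad/s): [2.79, 2.79, 3.14, 3.14, 3.14, 3.14].

### API

Orientations are given as a 3x3 rotation matrix whose columns are the frame's x, y, z axes.
In Python, from bench import arm gives the robot as it stands. Calls block until the motion is done:
- arm.goto(position, orientation): joint-space move of the TCP to a pose.
- arm.line_to(position, max_speed=0.15, rot=None, threshold=None): straight line of the TCP; rot=None keeps the orientation; max_speed is the mean speed in m/s. With threshold (N) it stops when the force on the tool has changed by that much, and returns True; else False.
- arm.goto_joints(angles): joint-space move.
- arm.open_gripper() and arm.clamp(force=None): open the fingers fully, or close them until they stop; force is the grip in N (None keeps the last).
- arm.pause(seconds).
- arm.inverse_kinematics(position, orientation): joint angles nearest the present ones, or None.
- arm.capture(name): name is "scene" or "top" or "wrist"; returns the picture (384x512x3 uint8, red, green, blue); there is no depth.
- arm.get_calibration(name): a dict with "fx", "fy", "cx", "cy" (pixels), "T" (4x4, takes a point from camera to world coordinates); the wrist camera has in their place "mount" (4x4, takes a point from camera to tool coordinates, whose origin is the TCP and whose axes are the flange's). Camera axes: x right, y down, z forward; pixel columns grow to the right and rows downward; lengths in m; the calibration is good to about 2 mm. A picture is of the moment at which its call begins: read the wrist's pose just before it. get_calibration takes no time and is no camera call.
A pose or a line that the arm cannot do raises arm.IKError and nothing moves.
- arm.hand_in(): hands the job in; it is judged then, once.
Readings, each from a call of its own:
- arm.current_t(): time.
- arm.current_joints(): joint angles.
- arm.current_joint_velocities(): joint speeds.
- arm.current_tau(): joint torques, N m.
- arm.current_eef_pos(): TCP position.
- arm.current_ee_rot(): TCP orientation.
- arm.current_force(): force on the tool from outside, world axes, zero at the start.
- arm.current_torque(): the same for the moment, N m.
- arm.current_width(): finger opening in m.
- arm.current_grasp_force(): force on a finger pad.
Only numpy, scipy, OpenCV 4.12 (cv2) and the standard library are available. Lean on these libraries where they do the work, as an engineer would, in place of code of your own. Each camera call takes 0.05 s, during which the arm holds its last target. There are 200 camera calls.

### The job

The leak test is over: first turn the regulator knob back until its pointer is on the wide zero mark, and slide the lock fully home over it. Then twist each taper plug in the test block a sixth of a turn anticlockwise, up to its stop, to break it free, draw it straight out and hang it by its eye on the rack, one plug to a hook, any hook. Leave the dish and the spanner where they lie.

Things in the scene. Friction and masses are not known exactly. Their poses are not given: they have to be found in the camera images.
- block: steel test block, 156 x 156 x 31 mm, fixed to the bench. Origin: centre of underside. Four ports at x, y = +-37.5 mm, one may be empty. A seated plug's lugs are caught under the rim, plug yaw -30 degrees in this frame; 60 degrees anticlockwise from there (to +30, a stop; resistance 0.15 N m) frees it, good within 8 degrees of the stop; then lift 30 mm to clear
- plug1: brass taper plug, in the block's port at x = -37.5, y = +37.5 mm; may be absent. Origin: centre of its foot; 92 mm tall, 0.13 kg. Tapered stem to 26 mm (radius 8 to 10.5), two lugs reaching 18 mm along +-y, flange (radius 19.5) to 31 mm, flat handle 10 mm thick (x), 42 wide (y): window 24 mm wide, z = 36.5 to 68 mm, above it the grip bar, z = 68 to 92 mm. Seated: foot 6 mm above the bench
- plug1_eye (a point): middle of the upper edge of plug1's window (underside of the grip bar), 68 mm above its foot; axes as the plug's; absent with the plug
- plug2: brass taper plug, in the block's port at x = -37.5, y = -37.5 mm; may be absent. Origin: centre of its foot; 92 mm tall, 0.13 kg. Tapered stem to 26 mm (radius 8 to 10.5), two lugs reaching 18 mm along +-y, flange (radius 19.5) to 31 mm, flat handle 10 mm thick (x), 42 wide (y): window 24 mm wide, z = 36.5 to 68 mm, above it the grip bar, z = 68 to 92 mm. Seated: foot 6 mm above the bench
- plug2_eye (a point): middle of the upper edge of plug2's window (underside of the grip bar), 68 mm above its foot; axes as the plug's; absent with the plug
- plug3: brass taper plug, in the block's port at x = +37.5, y = +37.5 mm; may be absent. Origin: centre of its foot; 92 mm tall, 0.13 kg. Tapered stem to 26 mm (radius 8 to 10.5), two lugs reaching 18 mm along +-y, flange (radius 19.5) to 31 mm, flat handle 10 mm thick (x), 42 wide (y): window 24 mm wide, z = 36.5 to 68 mm, above it the grip bar, z = 68 to 92 mm. Seated: foot 6 mm above the bench
- plug3_eye (a point): middle of the upper edge of plug3's window (underside of the grip bar), 68 mm above its foot; axes as the plug's; absent with the plug
- plug4: brass taper plug, in the block's port at x = +37.5, y = -37.5 mm; may be absent. Origin: centre of its foot; 92 mm tall, 0.13 kg. Tapered stem to 26 mm (radius 8 to 10.5), two lugs reaching 18 mm along +-y, flange (radius 19.5) to 31 mm, flat handle 10 mm thick (x), 42 wide (y): window 24 mm wide, z = 36.5 to 68 mm, above it the grip bar, z = 68 to 92 mm. Seated: foot 6 mm above the bench
- plug4_eye (a point): middle of the upper edge of plug4's window (underside of the grip bar), 68 mm above its foot; axes as the plug's; absent with the plug
- rack: loose steel hook rack, 2.5 kg, 135 mm high: base plate 130 x 236 x 12 mm, a rail (10 mm round) along its y axis at x = 0 on two posts, and four hooks 58 mm apart on the rail. Origin on its underside, below the rail; the hooks point along its -x axis (towards the robot). Base plate from x = -90 to +40 mm
- hook1 (a point): leftmost (rack y = +87 mm) hook: level rod 8 mm thick, axis 130 mm high, 74 mm out from the rail, then bent up at its end (highest point 10 mm above this point, outer end 49 mm from it). This point: top of the rod, 35 mm in front of the rail, where a plug's window edge should rest; axes as the rack's (rod along x, free end at -x)
- hook2 (a point): second (rack y = +29 mm) hook: level rod 8 mm thick, axis 130 mm high, 74 mm out from the rail, then bent up at its end (highest point 10 mm above this point, outer end 49 mm from it). This point: top of the rod, 35 mm in front of the rail, where a plug's window edge should rest; axes as the rack's (rod along x, free end at -x)
- hook3 (a point): third (rack y = -29 mm) hook: level rod 8 mm thick, axis 130 mm high, 74 mm out from the rail, then bent up at its end (highest point 10 mm above this point, outer end 49 mm from it). This point: top of the rod, 35 mm in front of the rail, where a plug's window edge should rest; axes as the rack's (rod along x, free end at -x)
- hook4 (a point): rightmost (rack y = -87 mm) hook: level rod 8 mm thick, axis 130 mm high, 74 mm out from the rail, then bent up at its end (highest point 10 mm above this point, outer end 49 mm from it). This point: top of the rod, 35 mm in front of the rail, where a plug's window edge should rest; axes as the rack's (rod along x, free end at -x)
- knob (a joint): regulator knob angle, rad: 0 = pointer on the wide zero mark (the mark on the robot's side), grows clockwise seen from above, range -0.3 to 1.8; friction 0.05 N m; stays where left
- knob_grip (a point): on the knob's axis, where to grip: in the black bar of the knob, 44 mm long, 10 mm thick, 22 mm tall (its top 6 mm above this point), bar along this frame's x axis (turns with the knob). The white pointer line is at the bar's -x end. Top of the knob is 59 mm above the bench
- lock (a joint): travel of the regulator's sliding lock, m: 0 = withdrawn, 0.050 = fully home with its fork over the knob's bar. Friction about 2 N. The fork is 16 mm wide inside and passes over the bar only if the knob is within about 0.12 rad of zero
- lock_grip (a point): in the upright tab of the lock, 28 mm long (this frame's x), 10 mm thick (y), 28 mm tall (top 10 mm above this point, 70 mm above the bench). The lock slides towards this frame's -x axis (to the knob)
- dish: bystander: small blue plastic dish, 97 mm wide, 29 mm high, origin at the centre of its underside
- flat_spanner: bystander: flat spanner, 173 mm long, lying on the bench, origin at its middle
There are look-alikes about, which are no part of the job. What is shaped like the plug4 but black is not meant. What is shaped like the plug1 but pink is not meant.

How it is judged:
By the outcome, as a careful person would: the job done as asked, in the order asked, and still so for the second after the job is handed in, with the robot touching nothing.
Of plug1, plug2, plug3, plug4 only 3 to 4 are there at a start; the rules pass over those that are not, and their reading is None.
At some moment in a run one of rack may be knocked a few centimetres aside while the robot is not near it.
It also fails if it takes over 208 s, if anything falls off the work surface, if the arm or the gripper's body presses on something with over 40 N, if the wrist force passes 120 N, or if a joint passes its speed limit or range.

## Working session

There is one attempt and no reset: what is moved stays moved. The work goes in short steps, each a Python script; the robot and the scene stay as the last script left them, time stands still between calls to the robot, and variables do not carry over. Pictures are saved under pics/ and viewed, at most 14 in all, crops included, and the job is handed in when it is done.

```bash
mkdir -p pics; ls
python3 - <<'E'
from bench import arm
import cv2,numpy as np
np.set_printoptions(precision=4,suppress=True)
for n in("scene","top"):
    im=arm.capture(n); cv2.imwrite(f"pics/{n}0.png",cv2.resize(im[:,:,::-1],(800,600),interpolation=cv2.INTER_CUBIC)); cv2.imwrite(f"raw_{n}0.png",im[:,:,::-1])
    print(n,arm.get_calibration(n))
print(arm.get_calibration("wrist"),arm.current_ee_rot())
E
```

```text
pics
scene {'fx': 404.0218852242011, 'fy': 404.0218852242011, 'cx': 253.13179573473556, 'cy': 195.65334108953303, 'T': array([[-0.5764, -0.4548,  0.6789, -0.233 ],
       [-0.8172,  0.3263, -0.4752,  0.5637],
       [-0.0054, -0.8287, -0.5597,  0.7483],
       [ 0.    ,  0.    ,  0.    ,  1.    ]])}
top {'fx': 375.6916694282044, 'fy': 375.6916694282044, 'cx': 258.8541096005361, 'cy': 191.36199089325547, 'T': array([[-0.0116, -0.9967,  0.0808,  0.4785],
       [-0.9998,  0.0128,  0.0142,  0.0006],
       [-0.0152, -0.0806, -0.9966,  1.062 ],
       [ 0.    ,  0.    ,  0.    ,  1.    ]])}
{'fx': 299.22816302490423, 'fy': 299.22816302490423, 'cx': 256.7426536870341, 'cy': 186.7477509005788, 'mount': array([[-0.0003, -0.9675, -0.2527,  0.0693],
       [ 1.    , -0.0003,  0.    ,  0.0003],
       [-0.0001, -0.2527,  0.9675, -0.1624],
       [ 0.    ,  0.    ,  0.    ,  1.    ]])} [[-0.9208 -0.39   -0.0008]
 [-0.39    0.9208  0.0018]
 [ 0.0001  0.0019 -1.    ]]
```

View pics/top0.png

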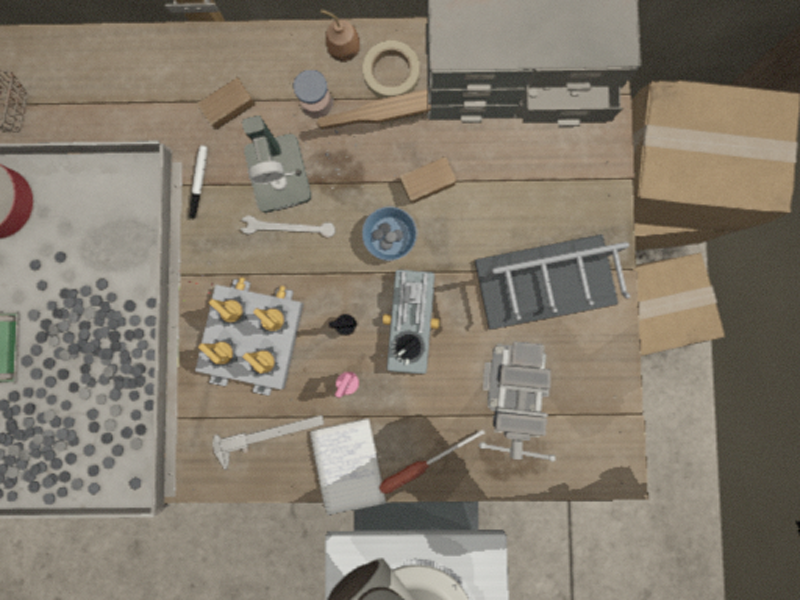

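View pics/scene0.png

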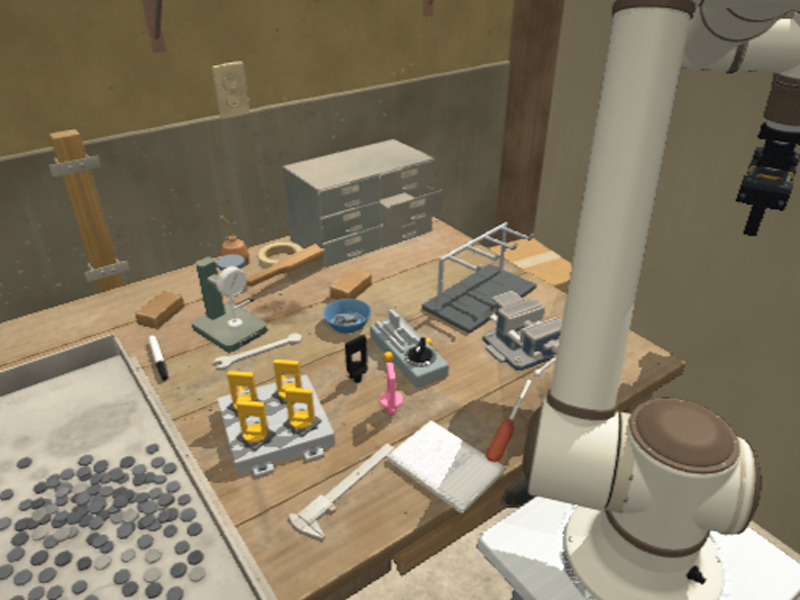

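The top view shows the block with four orange plugs near (250,335). The regulator is at (410,320), with its black knob at (408,347) and its lock further away near (410,290). The rack is at (550,280) with its hooks pointing towards the robot, and black and pink look-alikes stand at (343,323) and (346,384). Next come close wrist views of the block, the regulator and the rack.

```bash
cat > h.py <<'E'
from bench import arm
import cv2,numpy as np
np.set_printoptions(precision=4,suppress=True)
def down(a): # tool x at yaw a, tool y (closing line) at yaw a-90deg
    return np.array([[np.cos(a),np.sin(a),0],[np.sin(a),-np.cos(a),0],[0,0,-1.]])
def ray(cal,T,uv,z):
    uv=np.atleast_2d(uv).astype(float)
    d=np.c_[(uv[:,0]-cal["cx"])/cal["fx"],(uv[:,1]-cal["cy"])/cal["fy"],np.ones(len(uv))]@T[:3,:3].T
    o=T[:3,3]; s=(np.broadcast_to(z,len(uv))-o[2])/d[:,2]
    return o+d*s[:,None]
def top(uv,z):
    c=arm.get_calibration("top"); return ray(c,c["T"],uv,z)
def toolT():
    T=np.eye(4);T[:3,:3]=arm.current_ee_rot();T[:3,3]=arm.current_eef_pos();return T
def wshot(name):
    T=toolT(); im=arm.capture("wrist"); c=arm.get_calibration("wrist")
    cv2.imwrite(f"raw_{name}.png",im[:,:,::-1]); np.save(f"T_{name}.npy",T@c["mount"]); return im
def wr(name,uv,z):
    return ray(arm.get_calibration("wrist"),np.load(f"T_{name}.npy"),uv,z)
def closing(a,pos,near=0.):
    """yaw of tool x (mod pi) with the closing line along angle a; choose j6 nearest `near`"""
    best=None
    for k in(0,1,-1,2):
        y=a+np.pi/2+k*np.pi; q=arm.inverse_kinematics(pos,down(y))
        if q is not None and (best is None or abs(q[5]-near)<abs(best[1][5]-near)-1e-3): best=(y,q)
    return best
E
python3 - <<'E'
from h import *
s=1.5625
print(top(np.array([[250,335],[408,347],[410,290],[560,265],[497,270],[627,245]])/s,[.03,.05,.06,.13,.13,.13]))
for n,p in(("rack",(560,290)),("reg",(410,325)),("block",(250,335))):
    P=top(np.array(p)/s,.05)[0]; P[2]=.27
    R=None
    for a in(np.pi,0): 
        q=arm.inverse_kinematics(P+[ -.0,0,0],down(a)); print(n,P,a,q)
        if q is not None and R is None: R=down(a)
    arm.goto(P,R); im=wshot(n+"1")
    cv2.imwrite(f"pics/{n}1.png",cv2.resize(im[:,:,::-1],(800,600),interpolation=cv2.INTER_CUBIC))
print(arm.current_t())
E
```

```text
[[ 0.502   0.2882  0.03  ]
 [ 0.4777  0.0098  0.05  ]
 [ 0.5751  0.0051  0.06  ]
 [ 0.6052 -0.2348  0.13  ]
 [ 0.5986 -0.1344  0.13  ]
 [ 0.6359 -0.3423  0.13  ]]
rack [ 0.5727 -0.2536  0.27  ] 3.141592653589793 [-0.1588  0.3602  0.0896  0.     -1.3001 -1.412 ]
rack [ 0.5727 -0.2536  0.27  ] 0 [-0.1588  0.3602  0.0896  0.     -1.3001  1.7296]
reg [0.5155 0.0059 0.27  ] 3.141592653589793 [ 0.3267  0.1649 -0.1769  0.     -1.229  -1.8975]
reg [0.5155 0.0059 0.27  ] 0 [ 0.3267  0.1649 -0.1769  0.     -1.229   1.2441]
block [0.5016 0.2826 0.27  ] 3.141592653589793 [ 0.7944  0.2711 -0.0382  0.     -1.2615 -2.3652]
block [0.5016 0.2826 0.27  ] 0 [ 0.7944  0.2711 -0.0382  0.     -1.2615  0.7764]
4.05
```

View pics/block1.png

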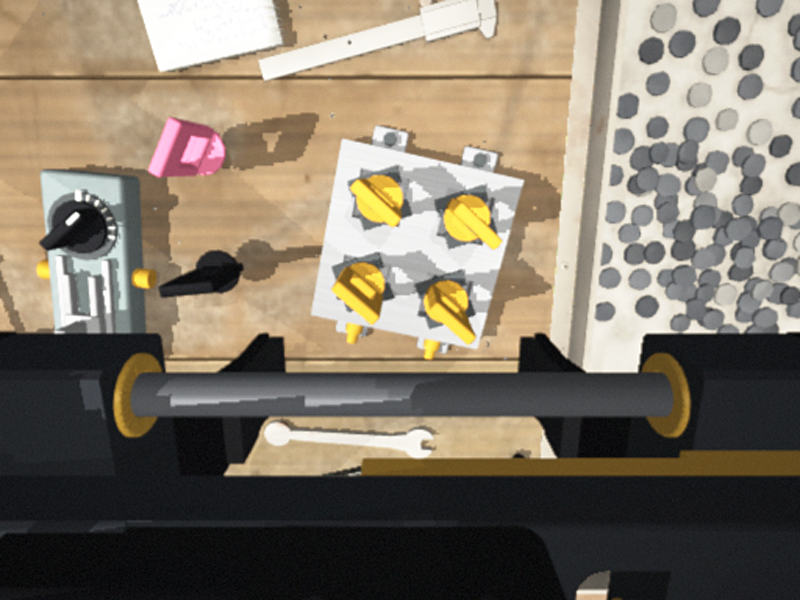

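View pics/reg1.png

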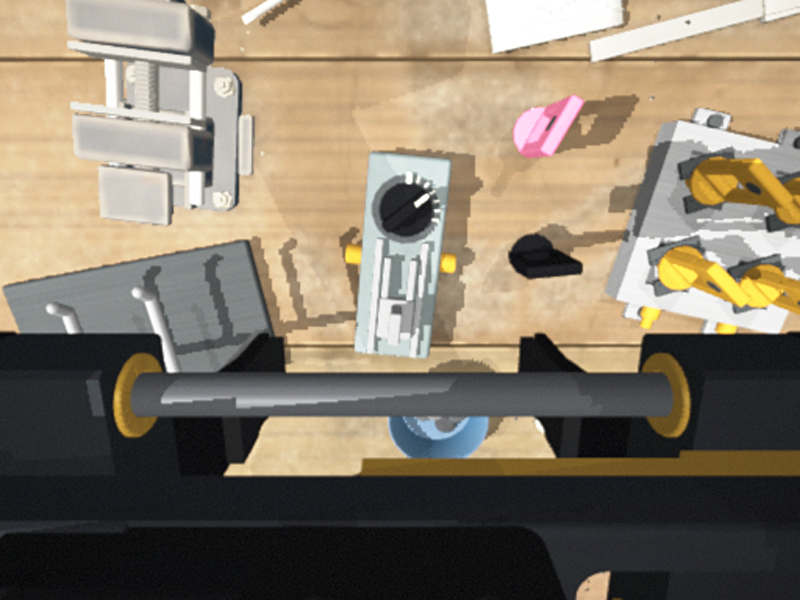

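View pics/rack1.png

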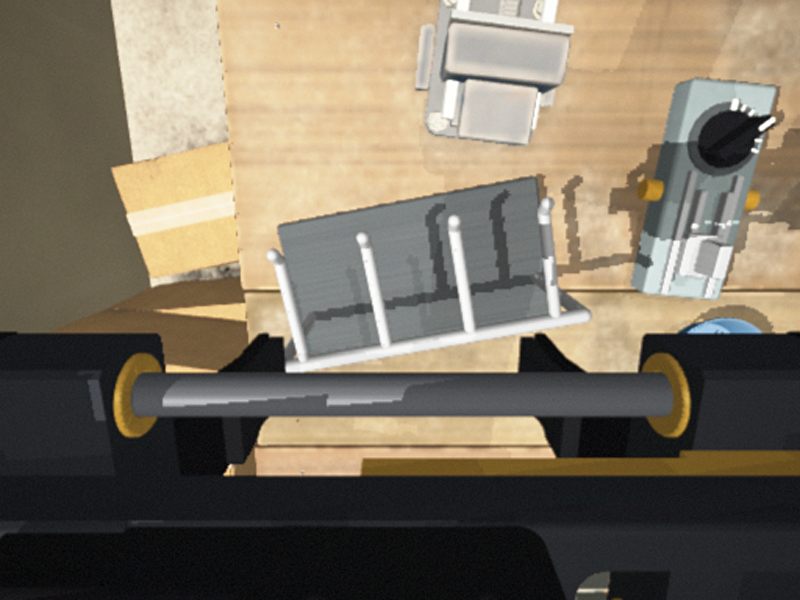

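The block view shows four yellow plugs and block top corners near (343,140), (523,180), (478,348) and (312,315). The regulator view shows the knob disc at (405,208) with its white pointer at (422,200), and the lock tab at (403,325). The rack view shows hook ends at (275,257), (363,240), (454,222) and (546,205), with the rail running from (288,367) to (588,316).

Run:
```python
from h import *
s=1.5625
im=cv2.imread("raw_reg1.png"); 
cv2.imwrite("pics/regcrop.png",cv2.resize(im[92:232,215:305],None,fx=4.2,fy=4.2,interpolation=cv2.INTER_CUBIC))
g=cv2.cvtColor(cv2.imread("raw_block1.png"),cv2.COLOR_BGR2GRAY)
c=np.array([[343,140],[523,180],[478,348],[312,315]],np.float32)/s
c2=cv2.cornerSubPix(g,c.copy().reshape(-1,1,2),(4,4),(-1,-1),(3,50,.01)).reshape(-1,2)
for cc in(c,c2):
    P=wr("block1",cc,.031); print(P, np.linalg.norm(P-np.roll(P,-1,0),axis=1),P.mean(0))
    e=[P[1]-P[0],P[2]-P[3]]; f=[P[3]-P[0],P[2]-P[1]]
    print([np.degrees(np.arctan2(v[1],v[0])) for v in e+f])
# rack
h=np.array([[275,257],[363,240],[454,222],[546,205]])/s
print("hook ends",wr("rack1",h,.140)); 
r=np.array([[304,362],[386,347],[470,333],[556,318]])/s
P=wr("rack1",r,.132);print("rail",P,np.linalg.norm(np.diff(P,axis=0),axis=1), np.degrees(np.arctan2(*(P[0]-P[3])[[1,0]])))
b=np.array([[278,226],[538,177]])/s
print("base front",wr("rack1",b,.012))
```

```text
[[0.4089 0.2341 0.031 ]
 [0.4409 0.3834 0.031 ]
 [0.5906 0.3518 0.031 ]
 [0.5587 0.2013 0.031 ]] [0.1527 0.1529 0.1538 0.1534] [0.4998 0.2926 0.031 ]
[np.float64(77.88249374285367), np.float64(78.05284146621851), np.float64(-12.346488942396737), np.float64(-11.918376832171495)]
[[0.4071 0.2332 0.031 ]
 [0.4411 0.3842 0.031 ]
 [0.5906 0.3518 0.031 ]
 [0.5583 0.2    0.031 ]] [0.1548 0.153  0.1552 0.1548] [0.4993 0.2923 0.031 ]
[np.float64(77.31385203785038), np.float64(78.00082215721312), np.float64(-12.389303226858507), np.float64(-12.24553787259732)]
hook ends [[ 0.5563 -0.3341  0.14  ]
 [ 0.5455 -0.278   0.14  ]
 [ 0.5343 -0.2212  0.14  ]
 [ 0.524  -0.1648  0.14  ]]
rail [[ 0.6313 -0.3213  0.132 ]
 [ 0.6203 -0.2645  0.132 ]
 [ 0.6102 -0.2074  0.132 ]
 [ 0.5996 -0.1498  0.132 ]] [0.0578 0.058  0.0585] -79.53188568112607
base front [[ 0.5515 -0.3645  0.012 ]
 [ 0.5091 -0.1346  0.012 ]]
```

View pics/regcrop.png

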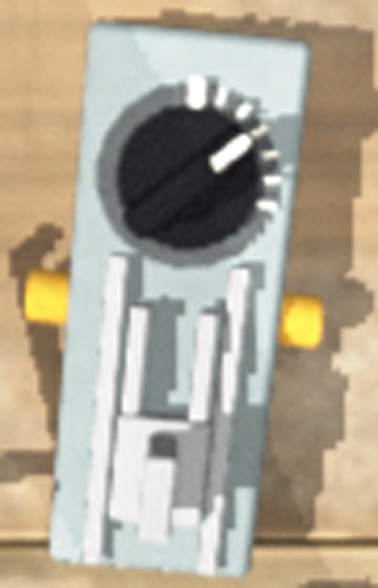

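The crop shows the knob bar running from (130,218) to its pointer end at (250,142), with the zero mark at (197,92). The lock tab top is near (157,497), between guide rails.

Run:
```python
from h import *
s=1.5625
C=lambda *p: np.array(p)/4.2+[215,92]-.4
print("disc ctr",wr("reg1",C([190,178]),.037),"bar",wr("reg1",C([130,218],[250,142]),.059))
print("zero mark",wr("reg1",C([197,92]),.035))
print("tab top ends",wr("reg1",C([158,458],[155,535]),.070))
print("tab left/right",wr("reg1",C([142,500],[170,500]),.070))
print("rails",wr("reg1",C([118,255],[93,560],[242,268],[210,570]),.045))
P=wr("reg1",C([92,27],[308,45],[245,572],[52,555]),.03);print("body",P,np.linalg.norm(P-np.roll(P,-1,0),axis=1))
# pins: two-view triangulation
ct=arm.get_calibration("top");cw=arm.get_calibration("wrist");Tw=np.load("T_reg1.npy")
def proj(c,T):
    K=np.array([[c["fx"],0,c["cx"]],[0,c["fy"],c["cy"]],[0,0,1]]);return K@np.linalg.inv(T)[:3]
def blobs(im,roi):
    x0,y0,x1,y1=roi;h=cv2.cvtColor(im[y0:y1,x0:x1],cv2.COLOR_BGR2HSV);m=cv2.inRange(h,(15,140,120),(32,255,255))
    n,_,st,ce=cv2.connectedComponentsWithStats(m);return np.array(sorted([(*(ce[i]+[x0,y0]),st[i,4]) for i in range(1,n) if st[i,4]>4]))
a=blobs(cv2.imread("raw_top0.png"),(235,190,295,225));b=blobs(cv2.imread("raw_reg1.png"),(215,140,300,190));print(a,b)
X=cv2.triangulatePoints(proj(ct,ct["T"]),proj(cw,Tw),a[[0,-1],:2].T,b[[0,-1],:2].T);print((X[:3]/X[3]).T)
# plugs: orange in block1 -> nothing beyond check
```

```text
disc ctr [[0.4786 0.0094 0.037 ]] bar [[ 0.4885 -0.0086  0.059 ]
 [ 0.4665  0.0267  0.059 ]]
zero mark [[0.4527 0.0115 0.035 ]]
tab top ends [[ 0.5594 -0.0005  0.07  ]
 [ 0.5842 -0.0015  0.07  ]]
tab left/right [[ 0.5728 -0.0054  0.07  ]
 [ 0.5728  0.0031  0.07  ]]
rails [[ 0.5015 -0.0129  0.045 ]
 [ 0.6024 -0.0225  0.045 ]
 [ 0.5056  0.0255  0.045 ]
 [ 0.606   0.0161  0.045 ]]
body [[ 0.4333 -0.0207  0.03  ]
 [ 0.4387  0.0458  0.03  ]
 [ 0.6129  0.0286  0.03  ]
 [ 0.6066 -0.0375  0.03  ]] [0.0667 0.175  0.0664 0.1741]
[] [[225.5794 162.0952 126.    ]
 [286.4833 167.8167 120.    ]]Traceback (most recent call last):
  File "<stdin>", line 18, in <module>
IndexError: too many indices for array: array is 1-dimensional, but 2 were indexed
```

Run:
```python
from h import *
d=np.radians
K=np.array([.4778,.0090,.047])
a=d(-58+90)
y,q=closing(a,K+[0,0,.08],near=.5); y2=y+d(52.5); print(q, arm.inverse_kinematics(K,down(y2)))
arm.goto(K+[0,0,.08],down(y)); arm.line_to(K,.1,threshold=8)
print(arm.current_eef_pos(),arm.current_force())
arm.clamp(40); print(arm.current_width(),arm.current_force())
arm.goto(K,down(y2)); arm.pause(.2); print(arm.current_torque(),arm.current_width())
arm.open_gripper(); arm.line_to(K+[0,0,.12],.2)
P=np.array([.53,.005,.20]); arm.goto(P,down(np.pi if abs(arm.inverse_kinematics(P,down(np.pi))[5])<3 else 0))
im=wshot("reg2"); print(arm.current_t())
cv2.imwrite("pics/reg2.png",cv2.resize(im[:240,120:440,::-1],None,fx=2.4,fy=2.4,interpolation=cv2.INTER_CUBIC))
```

```text
[ 0.3598  0.2355 -0.4792  0.     -0.8561  0.1987] [ 0.3598  0.3551 -0.5696  0.     -0.6461  1.115 ]
[0.4783 0.0092 0.0474] [-0.604   0.5263  0.3865]
0.009738705210733363 [ 2.7716  1.1597 -2.3229]
[-1.3049 -1.1186  0.0767] 0.009639071654110851
14.2333
```

View pics/reg2.png

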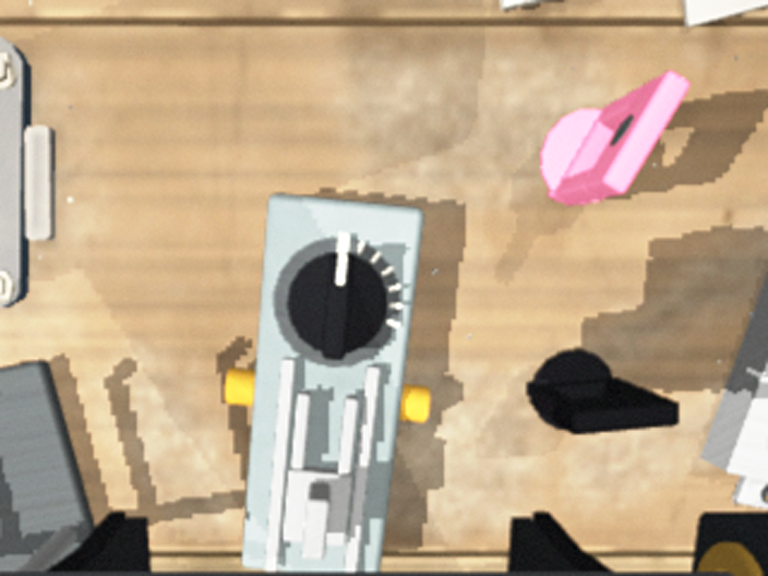

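The pointer at (343,255) now lines up with the wide zero mark, so the knob is at zero. Next is the lock.

Run:
```python
from h import *
d=np.radians
b=d(-5.5); L=np.array([.572,-.0003,.056]); u=np.array([-np.cos(b),-np.sin(b),0])
y,q=closing(b+np.pi/2,L,near=arm.current_joints()[5]); print(q)
arm.goto(L+[0,0,.06],down(y)); arm.line_to(L,.1,threshold=8); print(arm.current_eef_pos(),arm.current_force())
arm.clamp(40); print(arm.current_width(),arm.current_force())
p0=arm.current_eef_pos()
hit=arm.line_to(p0+u*.046,.06,threshold=15); print(hit,arm.current_eef_pos()-p0,arm.current_force())
hit=arm.line_to(p0+u*.056,.02,threshold=15); p=arm.current_eef_pos();print(hit,(p-p0)@u,arm.current_force())
arm.pause(.2);arm.open_gripper(); arm.line_to(arm.current_eef_pos()+[0,0,.1],.2)
P=np.array([.53,.005,.20]); arm.goto(P,down(np.pi if abs(arm.inverse_kinematics(P,down(np.pi))[5])<3 else 0))
im=wshot("reg3"); print(arm.current_t())
cv2.imwrite("pics/reg3.png",cv2.resize(im[60:240,180:320,::-1],None,fx=3.2,fy=3.2,interpolation=cv2.INTER_CUBIC))
```

```text
[ 0.2826  0.4683 -0.3305  0.     -0.772  -1.9494]
[ 0.5727 -0.0001  0.057 ] [ 0.2155 -0.4468  0.499 ]
0.009340658863672852 [ 0.0567 -1.0729  0.2683]
False [-0.0467  0.0045 -0.    ] [-2.205   0.9964  1.1695]
True 0.048876349050502574 [ 1.9216 -0.5341 -0.2626]
20.575
```

View pics/reg3.png

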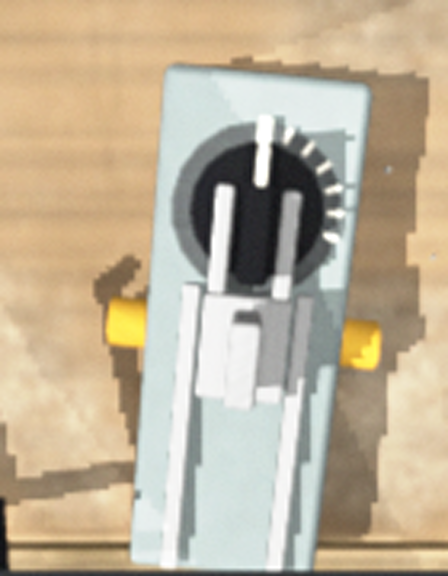

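The fork is over the bar. I'll push once from behind to confirm the lock is fully home.

Run:
```python
from h import *
d=np.radians
b=d(-5.5); u=np.array([-np.cos(b),-np.sin(b),0]); L=np.array([.5727,-.0001,.058])+u*.0489
y,q=closing(b+np.pi/2,L,near=arm.current_joints()[5])
S=L-u*.036
arm.clamp(20); arm.goto(S+[0,0,.04],down(y)); arm.line_to(S,.1)
print(arm.line_to(L-u*.012,.03,threshold=22),(arm.current_eef_pos()-L)@u,arm.current_force())
arm.line_to(arm.current_eef_pos()-u*.01,.1); arm.line_to(arm.current_eef_pos()+[0,0,.1],.3); arm.open_gripper()
P=np.array([.53,.005,.20]); arm.goto(P,down(np.pi if abs(arm.inverse_kinematics(P,down(np.pi))[5])<3 else 0))
wshot("reg4"); print(arm.current_t())
for n in("reg2","reg3","reg4"):
    g=cv2.cvtColor(cv2.imread(f"raw_{n}.png"),cv2.COLOR_BGR2GRAY); 
    if n=="reg2": tpl=g[195:236,238:270].copy()
    r=cv2.matchTemplate(g[90:240,225:300],tpl,cv2.TM_CCOEFF_NORMED);l=cv2.minMaxLoc(r);print(n,l[1],l[3], wr(n,np.array(l[3])+[225+16,90+20],.06))
```

```text
True -0.02473589415207302 [ 3.572  -3.5305 -1.7672]
26.3917
reg2 0.9999983310699463 (13, 105) [[0.5706 0.0022 0.06  ]]
reg3 0.8179313540458679 (17, 61) [[0.523  0.0066 0.06  ]]
reg4 0.8271251916885376 (17, 60) [[0.5231 0.0069 0.06  ]]
```

```bash
cat > job.py <<'E'
from h import *
d=np.radians
BC=np.array([.4995,.2925]); BY=d(-12.1)
def rot2(a): return np.array([[np.cos(a),-np.sin(a)],[np.sin(a),np.cos(a)]])
PORT={1:(-.0375,.0375),2:(-.0375,-.0375),3:(.0375,.0375),4:(.0375,-.0375)}
RVIEW=np.array([.5727,-.2536,.27])
def pick(i):
    P=np.r_[BC+rot2(BY)@PORT[i],.087]
    y,q=closing(BY-d(30),P,near=-.5)
    arm.goto(P+[0,0,.08],down(y)); arm.line_to(P,.15,threshold=8); print("at",arm.current_eef_pos()-P,arm.current_force())
    arm.clamp(60); print("w",arm.current_width(),arm.current_force())
    P=arm.current_eef_pos(); arm.goto(P,down(y+d(61))); arm.pause(.1); print("twist tq",arm.current_torque(),arm.current_force())
    arm.line_to(P+[0,0,.04],.08); print("lift F",arm.current_force(),"w",arm.current_width())
    arm.line_to(P+[0,0,.16],.3)
def rackview(name):
    arm.goto(RVIEW,down(np.pi)); wshot(name)
    s=1.5625; ref=cv2.imread("raw_rack1.png"); im=cv2.imread(f"raw_{name}.png")
    F={"t4":(275,257),"t3":(363,240),"t2":(454,222),"t1":(546,205),"bl":(278,226),"br":(538,177)}
    for k,p in F.items():
        x,y=(np.array(p)/s).astype(int); t=ref[y-9:y+10,x-9:x+10]; X0,Y0=max(x-45,0),max(y-45,0)
        r=cv2.matchTemplate(im[Y0:min(y+46,218),X0:x+46],t,cv2.TM_CCOEFF_NORMED); l=cv2.minMaxLoc(r)
        print(k,round(l[1],2),(l[3][0]+9+X0-x,l[3][1]+9+Y0-y),end="; ")
    print()
RY=d(10.4); U=np.array([np.cos(RY),np.sin(RY),0]); RAIL=np.array([.6154,-.2358,0])+.004*U
def hang(k,dx=0.):
    """k: hook number"""
    V=np.array([-U[1],U[0],0]); H=RAIL-.035*U+V*{1:.087,2:.029,3:-.029,4:-.087}[k]; H[2]=.134+.013
    y,q=closing(RY,H,near=arm.current_joints()[5])
    S=H-.064*U+[0,0,.014]; arm.goto(S+[0,0,.06],down(y)); arm.line_to(S,.15)
    f=arm.current_force(); hit=arm.line_to(H+[0,0,.014],.1,threshold=6); print("in",hit,arm.current_eef_pos()-H,arm.current_force()-f)
    if hit: return
    hit=arm.line_to(H-[0,0,.005],.03,threshold=3); print("down",hit,arm.current_eef_pos()-H,arm.current_force())
def release():
    arm.line_to(arm.current_eef_pos()+[0,0,.0005],.05)
    arm.open_gripper(); arm.line_to(arm.current_eef_pos()+[0,0,.08],.2)
E
python3 - <<'E'
from job import *
pick(4); rackview("rack2"); print(arm.current_t())
im=cv2.imread("raw_rack2.png"); cv2.imwrite("pics/rack2.png",cv2.resize(im,(800,600)))
E
```

```text
at [ 0.0009 -0.0003  0.0009] [ 0.4974 -0.0935 -0.2961]
w 0.009464157393442993 [-0.2131 -0.7685 -0.4525]
twist tq [-0.6694 -0.2305 -0.0903] [ 0.0006 -1.1403  0.7911]
lift F [ 0.2695 -0.0067 -0.9689] w 0.008839673734468255
t4 0.97 (np.int64(-1), np.int64(-1)); t3 0.97 (np.int64(-2), np.int64(-1)); t2 0.97 (np.int64(-1), np.int64(-1)); t1 0.96 (np.int64(-1), np.int64(-1)); bl 0.99 (np.int64(-1), np.int64(-1)); br 0.99 (np.int64(-1), np.int64(0)); 
33.45
```

View pics/rack2.png

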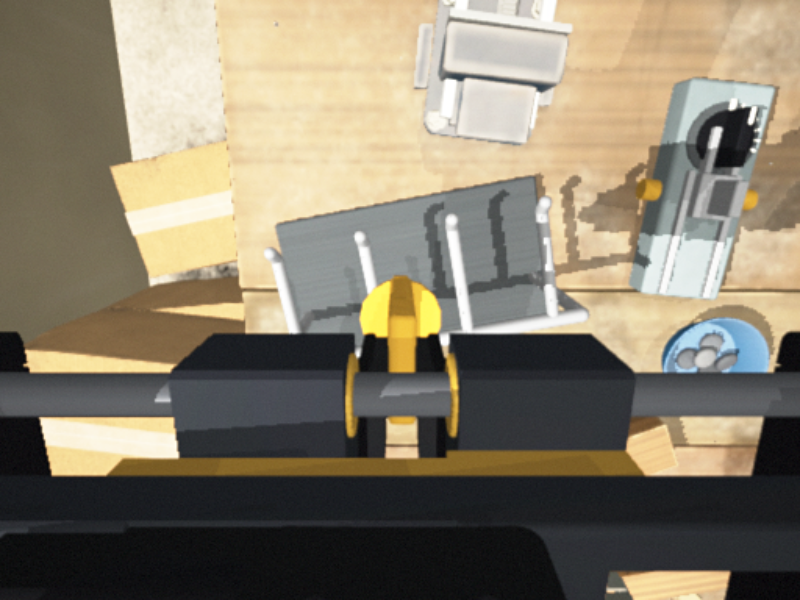

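The plug hangs straight in the gripper at (400,310) and the rack has not moved.

Run:
```python
from job import *
hang(4); im=wshot("h4"); print(arm.current_t(),arm.current_width())
sc=arm.capture("scene")[120:240,240:400,::-1]
cv2.imwrite("pics/h4.png",np.hstack([cv2.resize(im[60:300,100:420,::-1],(400,300)),cv2.resize(sc,(400,300),interpolation=cv2.INTER_CUBIC)]))
```

```text
in True [-0.0596 -0.0239  0.0381] [ 10.6982  10.0782 -46.0859]
35.4 0.009749933863322846
```

View pics/h4.png

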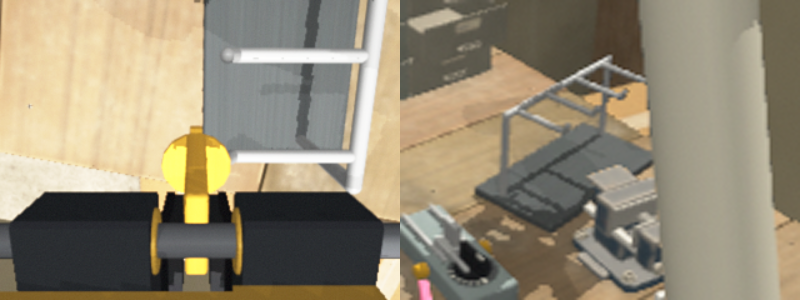

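The picture shows the held plug just short of hook 4's tip, with the arm stopped early, so I'll read the state.

Run:
```python
from job import *
print(arm.current_eef_pos(),arm.current_ee_rot(),arm.current_joints(),arm.current_force(),arm.current_torque(),arm.current_tau(),arm.current_width(),arm.current_joint_velocities())
V=np.array([-U[1],U[0],0]);H=RAIL-.035*U-V*.087;print(H-.064*U)
S=H-.064*U+[0,0,.161]; y,q=closing(RY,S,near=arm.current_joints()[5]);print(q,arm.inverse_kinematics(S,down(y)))
sc=arm.capture("scene"); tp=arm.capture("top")
cv2.imwrite("raw_top5.png",tp[:,:,::-1])
cv2.imwrite("pics/st5.png",np.hstack([cv2.resize(sc[:,:,::-1],(400,300)),cv2.resize(tp[100:340,200:500,::-1],(400,300))]))
```

```text
[ 0.5432 -0.3514  0.1853] [[-0.1865  0.9823  0.0185]
 [ 0.9818  0.187  -0.0318]
 [-0.0347  0.0122 -0.9993]] [-0.3126  0.4312 -0.0259  0.0278 -1.0864 -2.6537] [ 1.5262 -2.7534  4.2211] [-1.0237 -0.2142 -0.0445] [  0.7027 -38.5192  15.3003   2.6716  -0.9544   0.0522] 0.009428124865620386 [-0.0027  0.0012  0.0077  0.0022  0.0238 -0.0025]
[ 0.5377 -0.3385  0.    ]
[-0.3077  0.4482 -0.0519  0.     -1.0707 -2.6524] [-0.3077  0.4482 -0.0519  0.     -1.0707 -2.6524]
```

View pics/st5.png

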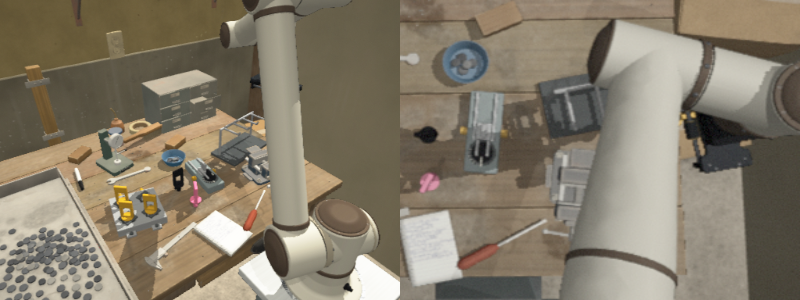

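The plug's flange came down on the hook tip because my stand-off was too short for its 19.5 mm radius. I'll lift, check the rack and the grip, and use a larger stand-off.

Run:
```python
from job import *
arm.line_to(arm.current_eef_pos()+[-.02,0,.07],.2)
print(arm.current_width(),arm.current_force())
rackview("rack3"); print(arm.current_t(),arm.current_ee_rot())
a=cv2.imread("raw_rack3.png"); b=a[:230,60:400]
cv2.imwrite("pics/rack3.png",cv2.resize(b,None,fx=2.3,fy=2.3,interpolation=cv2.INTER_CUBIC))
```

```text
0.009592147053118241 [-0.0379  0.8955 -2.5072]
t4 0.99 (np.int64(-1), np.int64(0)); t3 0.99 (np.int64(-1), np.int64(0)); t2 0.98 (np.int64(-1), np.int64(0)); t1 0.76 (np.int64(-24), np.int64(1)); bl 0.98 (np.int64(-1), np.int64(0)); br 0.96 (np.int64(0), np.int64(0)); 
37.25 [[-1.      0.0011 -0.0018]
 [ 0.0011  1.      0.0004]
 [ 0.0018  0.0004 -1.    ]]
```

View pics/rack3.png

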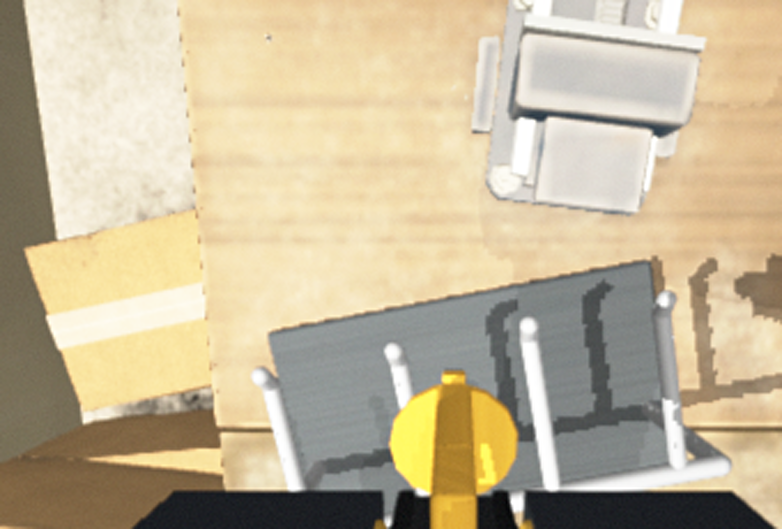

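The rack is unmoved. The plug's flange looks larger (127/2.3 px against 51 px before), so it was pushed about 15 mm up between the pads. I'll set it back loose in port 4, held at the freed angle, and regrip it.

```bash
sed -i 's/H-.064\*U/H-.084*U/' job.py
python3 - <<'E'
from job import *
P=np.r_[BC+rot2(BY)@PORT[4],.16]
y,q=closing(BY+d(30),P,near=.5); print(q)
arm.goto(P,down(y)); T=P.copy(); T[2]=.068
hit=arm.line_to(T,.05,threshold=5); p=arm.current_eef_pos(); print(hit,p-P,arm.current_force())
im=wshot("re"); cv2.imwrite("pics/re.png",cv2.resize(im[80:250,120:420,::-1],None,fx=2.6,fy=2.6,interpolation=cv2.INTER_CUBIC)); print(arm.current_t())
E
```

```text
[ 0.7162  0.3664 -0.1866  0.     -1.0178 -0.4038]
True [ 0.0003 -0.0001 -0.066 ] [ 3.9649 -0.7168 -6.4142]
40.3833
```

View pics/re.png

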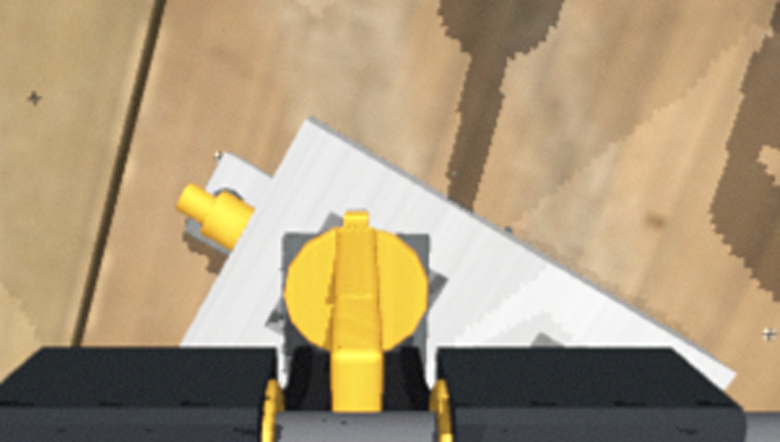

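The picture shows the plug over port 4, with its flange at (357,290) aligned with the square recess. I'll continue the descent and watch the force.

Run:
```python
from job import *
arm.pause(.3); print(arm.current_force(),arm.current_eef_pos(),arm.current_width())
for k in range(6):
    p=arm.current_eef_pos(); hit=arm.line_to(p-[0,0,.006],.03,threshold=8); arm.pause(.1); print(hit,arm.current_eef_pos(),arm.current_force(),arm.current_torque())
    if arm.current_force()[2]>6: break
```

```text
[  7.1172  -0.8453 -10.941 ] [0.5285 0.2478 0.0939] 0.00967392679062492
True [0.5292 0.2481 0.0934] [-1.3405 -0.2716  6.0368] [-0.0793  0.6806 -0.0211]
```

The contact is higher than a seated plug would give. The geometry in that picture (bar end at row 215, handle foot edge at row 161) means the plug is tilted about 14° about the closing line and pushed in to about 64 mm. I'll lift, recheck those rows numerically, then tilt the tool so the plug stands upright over the port.

```bash
cat > meas.py <<'E'
from h import *
from scipy.optimize import least_squares
cal=arm.get_calibration("wrist"); M=np.linalg.inv(cal["mount"])
def prow(x,z):
    c=M@[x,0,z,1]; return cal["cy"]+cal["fy"]*c[1]/c[2]
def rows(name):
    im=cv2.imread(f"raw_{name}.png"); h=cv2.cvtColor(im,cv2.COLOR_BGR2HSV); m=cv2.inRange(h,(12,110,60),(34,255,255))
    m=cv2.morphologyEx(m,cv2.MORPH_OPEN,np.ones((2,2)))
    n,lab,st,_=cv2.connectedComponentsWithStats(m); k=lab[195,257]; m=lab==k
    end=np.where(m[:,255:259].all(1))[0].min()
    w=m.sum(1); fl=m[end:240].sum(1).max()
    g=im[end-5:250,257].astype(int).sum(1); 
    return end,fl,[(r,int(im[r,257].sum()),int(w[r])) for r in range(end,240,2)]
E
python3 - <<'E'
from meas import *
p=arm.current_eef_pos(); arm.line_to(p+[0,0,.05],.15); print(arm.current_force(),arm.current_width())
wshot("re2")
for n in("rack2","rack3","re","re2"): e=rows(n); print(n,e[:2],e[2] if n in("re2",) else "")
print(prow(.021,.05))
E
```

```text
[-0.1545 -1.0642 -2.4886] 0.009688376062431121
rack2 (np.int64(177), np.int64(52)) 
rack3 (np.int64(162), np.int64(56)) 
re (np.int64(162), np.int64(56)) 
re2 (np.int64(162), np.int64(55)) [(162, 514, 9), (164, 564, 11), (166, 501, 10), (168, 519, 15), (170, 487, 26), (172, 509, 33), (174, 495, 38), (176, 503, 43), (178, 502, 46), (180, 502, 48), (182, 502, 50), (184, 502, 52), (186, 501, 53), (188, 508, 54), (190, 504, 55), (192, 508, 55), (194, 522, 55), (196, 505, 53), (198, 508, 53), (200, 505, 52), (202, 517, 50), (204, 512, 48), (206, 506, 45), (208, 503, 43), (210, 518, 38), (212, 471, 33), (214, 546, 27), (216, 616, 21), (218, 584, 21), (220, 540, 21), (222, 546, 21), (224, 545, 21), (226, 550, 21), (228, 537, 21), (230, 542, 21), (232, 550, 21), (234, 545, 21), (236, 548, 20), (238, 409, 20)]
176.15005524545808
```

Run:
```python
from job import *
f=d(13.5); Ry=np.array([[np.cos(f),0,-np.sin(f)],[0,1,0],[np.sin(f),0,np.cos(f)]]); foot=np.array([.0206,0,.0685])
P=np.r_[BC+rot2(BY)@PORT[4],0]
y,q=closing(BY+d(30),P+[0,0,.12],near=-.4); R=down(y)@Ry; print(R@[np.sin(f),0,np.cos(f)])
t=lambda h:P+[0,0,h]-R@foot
arm.goto(t(.06),R)
hit=arm.line_to(t(.002),.04,threshold=6); e=arm.current_eef_pos()-t(.006); print(hit,"foot err",e,arm.current_force(),arm.current_torque())
```

```text
[-0.  0. -1.]
True foot err [ 0.0001 -0.0001  0.0021] [-1.2659 -1.2987  4.4856] [-0.23    0.3042  0.029 ]
```

Run:
```python
from job import *
from meas import rows
R=arm.current_ee_rot(); arm.open_gripper(); arm.line_to(arm.current_eef_pos()-R[:,2]*.05,.15)
P=np.r_[BC+rot2(BY)@PORT[4],.087]; y,q=closing(BY+d(30),P,near=-.4)
arm.goto(P+[0,0,.05],down(y)); print(arm.line_to(P,.1,threshold=8)); arm.clamp(60); print(arm.current_width(),arm.current_eef_pos()-P)
arm.line_to(P+[0,0,.05],.1); wshot("re3"); print(rows("re3")[:2],arm.current_force())
arm.line_to(P+[0,0,.16],.3); rackview("rack4"); print(arm.current_t())
hang(4); print(arm.current_t())
```

```text
False
0.009583992913054042 [ 0. -0. -0.]
(np.int64(175), np.int64(51)) [ 0.4742  0.8029 -2.2394]
t4 0.97 (np.int64(-1), np.int64(-1)); t3 0.97 (np.int64(-2), np.int64(-1)); t2 0.97 (np.int64(-1), np.int64(-1)); t1 0.87 (np.int64(-1), np.int64(-2)); bl 0.99 (np.int64(-1), np.int64(-1)); br 0.99 (np.int64(-1), np.int64(0)); 
50.325
in False [-0.0005 -0.0001  0.014 ] [0.1041 0.0538 0.1985]
down True [ 0.0001 -0.0007 -0.0023] [-1.4745  0.7045  3.4627]
53.5417
```

Run:
```python
from job import *
release(); print(arm.current_force()); rackview("rack5"); print(arm.current_t())
im=cv2.imread("raw_rack5.png")[:230,60:400]; cv2.imwrite("pics/rack5.png",cv2.resize(im,None,fx=2.3,fy=2.3,interpolation=cv2.INTER_CUBIC))
```

```text
[ 0.4412 -0.0517 -1.1305]
t4 1.0 (np.int64(-1), np.int64(0)); t3 0.99 (np.int64(-1), np.int64(0)); t2 0.98 (np.int64(-1), np.int64(0)); t1 0.98 (np.int64(-1), np.int64(0)); bl 0.99 (np.int64(-1), np.int64(0)); br 0.98 (np.int64(0), np.int64(0)); 
56.975
```

View pics/rack5.png

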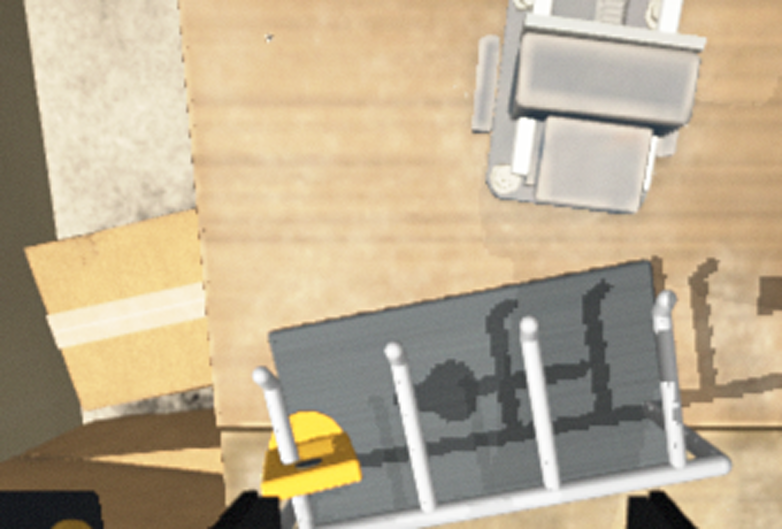

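The first plug hangs on hook 4 at (310,455) and the rack is still in place. I'll run the next plug with numeric checks, and triangulate the vice's height to check clearance at the nearer hooks.

Run:
```python
from job import *
from meas import rows
s=1.5625; ct=arm.get_calibration("top");cw=arm.get_calibration("wrist")
def proj(c,T): return np.array([[c["fx"],0,c["cx"]],[0,c["fy"],c["cy"]],[0,0,1]])@np.linalg.inv(T)[:3]
X=cv2.triangulatePoints(proj(ct,ct["T"]),proj(cw,np.load("T_rack1.npy")),np.array([[515,345],[545,347]]).T/s,np.array([[530,145],[460,137]]).T/s);print("vice",(X[:3]/X[3]).T)
pick(3); wshot("p3"); print("rows",rows("p3")[:2]); rackview("rack6"); print(arm.current_t())
```

```text
vice [[ 0.482  -0.1658  0.0939]
 [ 0.4776 -0.2144  0.0948]]
at [0.0008 0.0001 0.0008] [-0.3624 -0.5833  0.3765]
w 0.009290754215004821 [-0.0799  1.1404 -0.3472]
twist tq [-0.8888 -0.3924 -0.1264] [ 1.0101 -3.2156  0.0916]
lift F [-0.0229  0.4678 -2.4801] w 0.009098196956306634
rows (np.int64(178), np.int64(52))
t4 0.98 (np.int64(-1), np.int64(-1)); t3 0.97 (np.int64(-2), np.int64(-1)); t2 0.97 (np.int64(-1), np.int64(-1)); t1 0.96 (np.int64(-1), np.int64(-1)); bl 0.99 (np.int64(-1), np.int64(-1)); br 0.98 (np.int64(-1), np.int64(0)); 
65.4583
```

```bash
sed -i 's/def hang(k,dx=0.):/def hang(k,so=.084,side=0.):/; s/S=H-.084\*U+\[0,0,.014\]; arm.goto(S+\[0,0,.06\],down(y)); arm.line_to(S,.15)/S=H-so*U+[0,0,.014]; A=S+side*V; arm.goto(A+[0,0,.06],down(y)); arm.line_to(A,.15)\n    if side: arm.line_to(S,.1,threshold=8)/' job.py; sed -n '/def hang/,/def rel/p' job.py
python3 - <<'E'
from job import *
from meas import rows
hang(3); release(); print(arm.current_t())
pick(1); wshot("p1"); print("rows",rows("p1")[:2]); rackview("rack7"); print(arm.current_t())
E
```

```text
def hang(k,so=.084,side=0.):
    """k: hook number"""
    V=np.array([-U[1],U[0],0]); H=RAIL-.035*U+V*{1:.087,2:.029,3:-.029,4:-.087}[k]; H[2]=.134+.013
    y,q=closing(RY,H,near=arm.current_joints()[5])
    S=H-so*U+[0,0,.014]; A=S+side*V; arm.goto(A+[0,0,.06],down(y)); arm.line_to(A,.15)
    if side: arm.line_to(S,.1,threshold=8)
    f=arm.current_force(); hit=arm.line_to(H+[0,0,.014],.1,threshold=6); print("in",hit,arm.current_eef_pos()-H,arm.current_force()-f)
    if hit: return
    hit=arm.line_to(H-[0,0,.005],.03,threshold=3); print("down",hit,arm.current_eef_pos()-H,arm.current_force())
def release():
in False [-0.0005 -0.      0.014 ] [ 0.1357  0.2794 -0.6284]
down True [-0.0002 -0.0001 -0.0001] [0.0861 0.353  3.9486]
70.9083
at [0.0007 0.0003 0.0007] [-0.1293 -0.3971 -0.1127]
w 0.009282702605190946 [-0.4355 -0.2462 -0.1069]
twist tq [-0.8876 -0.6444 -0.2052] [ 2.0527 -2.4354 -0.0104]
lift F [ 0.5886 -0.2145 -1.3453] w 0.009135862409359244
rows (np.int64(178), np.int64(53))
t4 0.98 (np.int64(-1), np.int64(-1)); t3 0.97 (np.int64(-2), np.int64(-1)); t2 0.95 (np.int64(-2), np.int64(-1)); t1 0.96 (np.int64(-1), np.int64(-1)); bl 0.99 (np.int64(-1), np.int64(-1)); br 0.98 (np.int64(-1), np.int64(0)); 
79.6
```

Run:
```python
from job import *
from meas import rows
hang(2,so=.077); release(); print(arm.current_t())
pick(2); wshot("p2"); print("rows",rows("p2")[:2]); rackview("rack8"); print(arm.current_t())
```

```text
in False [-0.0005 -0.      0.014 ] [-0.6153 -0.1492 -1.2685]
down True [-0.0003 -0.     -0.0001] [-0.2043 -0.0865  3.2206]
85.05
at [0.0008 0.0002 0.0006] [0.3461 0.2433 0.0347]
w 0.009072653225652476 [-0.3227  1.3278  0.2312]
twist tq [-0.7112 -0.4282 -0.1276] [ 1.1892 -2.5124  0.4366]
lift F [-0.2827 -0.3188 -1.8274] w 0.009330003937967008
rows (np.int64(178), np.int64(52))
t4 0.98 (np.int64(-2), np.int64(-1)); t3 0.98 (np.int64(-2), np.int64(-1)); t2 0.96 (np.int64(-2), np.int64(-1)); t1 0.96 (np.int64(-1), np.int64(-1)); bl 0.99 (np.int64(-1), np.int64(-1)); br 0.98 (np.int64(-1), np.int64(0)); 
93.0917
```

Run:
```python
from job import *
hang(1,so=.064,side=.07)
```

```text
in False [-0.0005  0.0002  0.0137] [-0.0876 -0.1827  0.5632]
down True [-0.0002 -0.0001 -0.0002] [0.9431 0.4498 3.8584]
```

Run:
```python
from job import *
release(); rackview("rack9")
im=cv2.imread("raw_rack9.png"); m=cv2.inRange(cv2.cvtColor(im,cv2.COLOR_BGR2HSV),(12,110,60),(34,255,255))
c=arm.get_calibration("wrist"); W=np.linalg.inv(np.load("T_rack9.npy")); V=np.array([-U[1],U[0],0])
for k,v in {1:.087,2:.029,3:-.029,4:-.087}.items():
    H=RAIL-.035*U+V*v; out=[]
    for z in(.154,.100): 
        p=W@np.r_[H[:2],z,1]; u=(c["cx"]+c["fx"]*p[0]/p[2],c["cy"]+c["fy"]*p[1]/p[2]); x,y=map(int,u); out.append((x,y,int(m[y-4:y+5,x-4:x+5].mean())))
    print(k,out)
n,_,st,ce=cv2.connectedComponentsWithStats(m)
for i in range(1,n):
    if st[i,4]>60: print(st[i],ce[i],wr("rack9",ce[i],.12))
# go home-ish, check block and regulator
P=np.array([.53,.005,.20]); arm.goto(P,down(np.pi)); wshot("reg9")
a,b=[cv2.imread(f"raw_{q}.png")[95:235,215:290].astype(int) for q in("reg4","reg9")]; print("reg diff",abs(a-b).mean())
arm.goto_joints([-0.911,0.385,0.008,0,-1.194,-0.259]); 
t=arm.capture("top")[:,:,::-1]; cv2.imwrite("raw_top9.png",t)
m=cv2.inRange(cv2.cvtColor(t,cv2.COLOR_BGR2HSV),(12,130,90),(32,255,255)); n,_,st,ce=cv2.connectedComponentsWithStats(m)
for i in range(1,n):
    if st[i,4]>12: print(st[i,4],ce[i],top(ce[i],.13)[0])
print(arm.current_t())
```

```text
t4 1.0 (np.int64(-1), np.int64(0)); t3 1.0 (np.int64(-1), np.int64(0)); t2 0.98 (np.int64(-1), np.int64(0)); t1 0.99 (np.int64(-1), np.int64(0)); bl 1.0 (np.int64(-1), np.int64(0)); br 0.98 (np.int64(-1), np.int64(0)); 
1 [(358, 180, 255), (343, 169, 232)]
2 [(298, 190, 255), (292, 178, 85)]
3 [(239, 201, 251), (242, 187, 97)]
4 [(181, 211, 255), (192, 196, 201)]
[407 114  17  15 225] [414.9956 121.2756] [[ 0.5155 -0.0919  0.12  ]]
[476 121  10  14 103] [480.6505 127.8155] [[ 0.5221 -0.0238  0.12  ]]
[ 324  151   59   38 1274] [349.6994 171.6436] [[ 0.5678 -0.1544  0.12  ]]
[ 274  161   47   39 1132] [294.818  181.7261] [[ 0.5787 -0.2124  0.12  ]]
[ 173  169   89   49 2196] [217.9504 195.0874] [[ 0.5936 -0.2952  0.12  ]]
[  32  178  142   61 3733] [114.46   206.4999] [[ 0.6065 -0.409   0.12  ]]
[ 72 226  32  54 853] [ 84.3036 252.7948] [[ 0.662  -0.4501  0.12  ]]
[411 226  31  54 860] [429.2372 252.843 ] [[ 0.6624 -0.0563  0.12  ]]
[143 285  29  20 163] [155.7914 297.9571] [[ 0.721  -0.3735  0.12  ]]
[ 231  288  281   17 3742] [381.2213 297.6157] [[ 0.7208 -0.105   0.12  ]]
reg diff 12.995333333333333
18 [387.3889 174.6111] [ 0.5917 -0.3061  0.13  ]
40 [365.275 177.9  ] [ 0.5842 -0.2511  0.13  ]
29 [343.1379 182.3448] [ 0.5738 -0.196   0.13  ]
24 [320.2083 186.6667] [ 0.5638 -0.1388  0.13  ]
15 [247.8667 204.4   ] [0.5219 0.0415 0.13  ]
104.375
```

Four plugs hang about 58 mm apart on the four hooks, and no yellow is left at the block. One numeric check of the regulator remains before handing in.

Run:
```python
from job import *
a,b=[cv2.imread(f"raw_{q}.png") for q in("reg4","reg9")]
for n,(x,y,w,h) in {"body":(215,75,90,25),"knob":(232,98,35,40),"tab":(240,150,35,40),"pins":(210,145,25,30)}.items():
    r=cv2.matchTemplate(b[max(y-15,0):y+h+15,x-15:x+w+15],a[y:y+h,x:x+w],cv2.TM_CCOEFF_NORMED);l=cv2.minMaxLoc(r);print(n,round(l[1],3),l[3][0]-15,l[3][1]-15)
t0,t9=[cv2.imread(f"raw_top{k}.png") for k in(0,9)]
for n,(x,y,w,h) in {"dish":(230,130,40,38),"spanner":(150,135,68,20)}.items():
    r=cv2.matchTemplate(t9[y-10:y+h+10,x-10:x+w+10],t0[y:y+h,x:x+w],cv2.TM_CCOEFF_NORMED);l=cv2.minMaxLoc(r);print(n,round(l[1],3),l[3])
print(arm.current_t()); arm.hand_in()
```

```text
body 0.989 1 0
knob 0.995 1 0
tab 0.974 1 0
pins 0.984 1 0
dish 0.993 (10, 10)
spanner 0.995 (10, 10)
104.375
the job is handed in; nothing more can be done
```

I handed the job in at 104 s: the knob is on zero with the lock fully home, all four plugs hang one to a hook, and the dish and spanner are unmoved; but the first plug's flange hit a hook tip with about 46 N on the tool, so I reseated and regripped it before hanging it.

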